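Release the locked centrifuge lid with the hand crank

TASK

The power has failed with the samples still locked inside the small bench centrifuge. Swing the dust cover on its front deck well aside, take the loose crank from the holder block, stand it down the uncovered port until it drops fully home over the hidden hexagon, and crank clockwise (seen from above) until the lock lets go and the lid springs open. Then draw the crank out and stand it upright back in its holder block, without disturbing the rotor key, the tube rack or the bottle.

Things in the scene. Friction and masses are not known exactly. Their poses are not given: they have to be found in the camera images.
- case (a point): Centre of the underside of the centrifuge, a fixed white case 320 mm deep (x), 260 wide (y), its flat deck 135 mm above the bench. x runs from its front (robot's side) to the rear hinge, y to its left, z up. The closed grey lid starts 115 mm behind the front edge of the deck and stands 31 mm above the deck.
- port (a point): Mouth of the release port: round hole, 33 mm diameter, 4 mm chamfer, straight down into the deck, under the dust cover at first. The point is on its axis, level with the deck; axes as the case. From it the front edge of the deck is 55 mm away (-x), the lid 60 mm (+x), the right edge of the case 70 mm (-y).
- hex_top (a point): Centre of the flat top of the hidden upright steel hexagon in the port, 18 mm across flats, with a 4 mm coned nose above this point; it stands 18 mm high on a flange. These axes are the case's: the hexagon's own angle is unknown and must be felt. It turns stiffly (0.15 Nm) clockwise from above, unlocks the lid after 110 to 172 degrees and meets a stop 57 degrees later.
- cover_pin (a point): Upright pin of the dust cover, at deck level (58 mm from the port: 30 mm forward, -x, and 50 mm left, +y, in the axes of the case). The cover is a flat grey plate, 5 mm thick, lying on the deck, 47 mm wide over the port.
- cover_fin (a point): Centre of the thumb fin on the dust cover: upright, 26 mm long (along the line from the pin), 8 mm thick, its top 26 mm and its foot 6 mm above the deck; this point is 16 mm above the deck and 62 mm from the pin.
- cover (a joint): Swing of the dust cover about its pin, rad: about 0 over the port, growing counter-clockwise from above (the fin goes towards the lid, then left) up to a stop at 1.9. It stays where it is left (0.03 Nm). The port is wholly clear beyond 0.9.
- lid (a joint): Angle of the centrifuge lid, rad: 0 shut and locked; when the lock lets go the lid springs up by itself about its rear hinge in about 2 s, to 1.3 (its stop).
- crank_hub (a point): Centre of the crank's square hub, 26 x 26 x 28 mm high, plain steel, flats along and across the arm: hold the crank here from above, closing across the arm. Crank 340 g, upright; its level arm (16 mm wide, 12 high, centred 6 mm below this point) points along this frame's +x. Below the hub a 16 mm shaft, then a round foot sleeve, 30 mm diameter, 40 high, ending 94 mm below this point.
- crank_foot (a point): Centre of the lower end of the crank's foot sleeve. It has a hexagon socket, 19.6 mm across flats, 24 mm deep, one pair of flats square to the arm: it fits every 60 degrees, give or take 11. Resting on top of the hidden hexagon the foot is 18 mm below the deck; fully home it is 36 mm below the deck.
- crank_handle (a point): Centre of the crank's upright black grip, 22 mm in diameter and 50 mm high, free to spin on its spindle; 80 mm along the arm from the hub's axis and 27 mm higher than crank_hub. Its lower end is 2 mm above the arm.
- well_near (a point): Centre of the floor of one of the two wells of the white holder block (190 x 80 x 60 mm high, fixed): round, 37 mm in diameter, 48 mm deep, with a 4 mm chamfer. Axes as the block: x along it. The crank stands in one well, the rotor key in the other, 110 mm apart.
- well_far (a point): Centre of the floor of the other well, alike.
- rotor_key_mid (a point): Middle of the rotor key, a bystander: a steel shaft with a 30 mm foot and a black T bar (90 mm long) on top, 127 mm high, upright in the other well. Leave it alone.
- tube_rack_mid (a point): Centre of a loose tube rack, 115 x 62 x 50 mm high, a bystander on the bench. Leave it alone.
- bottle_mid (a point): Centre of a closed bottle, 72 mm in diameter and 150 mm high, a bystander on the bench. Leave it alone.
Things that resemble listed ones, but are neither listed nor needed, are in the scene too. What is shaped like the part that bears well_near but black is not meant. Leave any pink look-alike of the part that bears crank_hub alone.

How it is judged:
On the way, in this order (a step that is already met when the one before it is completed fails the run):
1. the dust cover is swung well aside, the lid still shut (value of joint cover above 0.9 rad and value of joint lid below 0.03 rad), for 0.2 s.
2. the crank stands fully home on the hexagon (horizontal distance between crank_foot and port below 0.005 m and z of crank_foot in the frame of port below -0.03 m and angle between crank_hub's own z axis and vertical below 0.12 rad and value of joint lid below 0.03 rad), for 0.2 s.
3. turned by the seated crank, the lock lets go and the lid rises (value of joint lid above 0.08 rad and horizontal distance between crank_foot and port below 0.006 m and z of crank_foot in the frame of port below -0.024 m), for 0.05 s.
At the end, for the whole second after the job is handed in: The lid stands open (beyond 0.8 rad) and the crank stands at rest in a well of the holder block: foot within 10 mm of the well's axis and 6 mm of its floor, upright within 0.15 rad. The cover may be left open or closed (value of joint lid above 0.8 rad and ((horizontal distance between crank_foot and well_near below 0.01 m and z of crank_foot in the frame of well_near below 0.006 m) or (horizontal distance between crank_foot and well_far below 0.01 m and z of crank_foot in the frame of well_far below 0.006 m)) and angle between crank_hub's own z axis and vertical below 0.15 rad and linear speed of crank below 0.03 m/s); the robot touches nothing.
It fails at once if the rotor key is disturbed (30 mm) (distance of rotor_key_mid from where it was at the start of the episode above 0.03 m).
It fails at once if the tube rack is pushed (30 mm) (distance of tube_rack_mid from where it was at the start of the episode above 0.03 m).
It fails at once if the bottle is pushed or knocked over (30 mm) (distance of bottle_mid from where it was at the start of the episode above 0.03 m).
It also fails if it takes over 72 s, if anything falls off the work surface, if the arm or the gripper's body presses on something with over 40 N, if the wrist force passes 120 N, or if a joint passes its speed limit or range.

ROBOT

A 7-joint arm with a two-finger parallel gripper is mounted at the origin on the work surface. World frame = base frame: x ahead of the robot, y to its left, z up, the work surface at z = 0. Lengths are in m, angles in rad, forces in N, time in s.
With the tool pointing down it reaches from about 0.425 to 1.025 m from the base axis. Payload 9.4 kg.
Tool frame: the origin (TCP) lies at the centre of the arm's flange, where the gripper is bolted on; the fingertips stand 173 mm ahead of it and the grasp point (between the pads) lies robot.tcp_to_grasp ahead of it (robot.tcp_to_grasp is the distance from the TCP to the grasp point, in m); z points along the fingers, y is the direction in which the jaws open and shut (so a half turn about z gives the same grasp; the last joint's range is limited). The gripper opens to 85 mm and grips with 20 to 120 N. Pads are 22 mm wide; open, the fingers measure 114 mm over their backs; the gripper's body (76 mm by 85 mm) begins 54 mm behind the grasp point. The pads swing forward as they close: fully open they stand 13 mm farther back than shut.
Start: joints at [1.237, 0.599, -0.003, 1.599, 0.002, 0.943, -0.08], TCP at [0.184, -0.701, 0.405] pointing down, gripper open.
Joint ranges: [-2.57, 2.57], [-0.35, 1.97], [-1.29, 1.29], [0.11, 2.56], [-1.05, 4.19], [0.11, 1.86], [-2.63, 2.63]. Speed limits (rad/s): [2.22, 2.22, 3.01, 3.01, 3.14, 3.14, 3.14].

INTERFACE

Orientations are given as a unit quaternion [w, x, y, z].
In Python, from station import robot gives the robot as it stands. Calls block until the motion is done:
- robot.goto(position, orientation): joint-space move of the TCP to a pose.
- robot.line_to(position, rate=0.15, rotation=None): straight line of the TCP; rotation=None keeps the orientation; rate is the mean speed in m/s.
- robot.set_joints(angles): joint-space move.
- robot.gripper_to(opening, grip_force=None): finger opening in m; grip_force is the grip in N (None keeps the last); returns when the fingers have stopped.
- robot.wait(seconds).
- robot.inverse_kinematics(position, orientation): joint angles nearest the present ones, or None.
- robot.capture(name): name is "scene" or "top" or "wrist"; returns a dict with "pixels" (420x560x3 uint8, red, green, blue), "depth" (420x560 float32, m along the optical axis (not along the pixel's ray), 0 where there is no reading), "vertical_fov" (degrees; the focal length in pixels is half the picture's height over the tangent of half this angle, whatever the lens; pixels are square), "cx", "cy" (the principal point, pixels), "R" (3x3) and "t" (3): a world point X has camera coordinates R X + t; the wrist camera has in their place "T_tool_cam" (4x4, takes a point from camera to tool coordinates, whose origin is the TCP and whose axes are the flange's). Camera axes: x right, y down, z forward; pixel columns grow to the right and rows downward; lengths in m; the calibration is good to about 2 mm. A picture is of the moment at which its call begins: read the wrist's pose just before it.
A pose or a line that the arm cannot do raises robot.IKError and nothing moves.
- robot.finish_job(): hands the job in, once; it reports no verdict.
Trained networks look in a picture, given as the dict that the camera call returned (one of the last four; its "shot" number tells which), for a name from the list of things; names that differ only in an ending like _2 or _b are one class to them, and where a whole thing is asked for, a point or a joint stands for the part that bears it (a point fixed in the world has none). Each returns a list of dicts, best first, with "p" (0 to 1); they miss things now and then, are a little off and sometimes report something else, mostly with a low value. They report only what shows in the picture. A call takes as long as a camera call. They do not tell look-alikes from the thing itself.
- robot.search_frame(label, picture): "point" ([column, row] in pixels, amid what is visible of it).
- robot.trace(label, picture): "region" (420x560 bool, what is visible of it) and "point" ([column, row] in pixels, amid what is visible of it).
Readings, each from a call of its own:
- robot.current_t(): time.
- robot.current_joint_positions(): joint angles.
- robot.current_joint_velocities(): joint speeds.
- robot.current_joint_torque(): joint torques, N m.
- robot.current_position(): TCP position.
- robot.current_tcp_rot(): TCP orientation.
- robot.current_wrist_force(): force on the tool from outside, world axes, zero at the start.
- robot.current_torque(): the same for the moment, N m.
- robot.current_opening(): finger opening in m.
Only numpy, scipy, OpenCV 4.12 (cv2) and the standard library are available. Lean on these libraries where they do the work, as an engineer would, in place of code of your own. Each camera call takes 0.05 s, during which the arm holds its last target.

## Working session

There is one attempt and no reset: what is moved stays moved. The work goes in short steps, each a Python script; the robot and the scene stay as the last script left them, time stands still between calls to the robot, and variables do not carry over. Pictures are saved under pics/ and viewed, and the job is handed in when it is done.

```bash
ls -la; mkdir -p pics; cat > h.py <<'E'
import numpy as np, cv2
from station import robot
def save(p,name,scale=1):
    im=cv2.cvtColor(p["pixels"],cv2.COLOR_RGB2BGR)
    if scale!=1: im=cv2.resize(im,None,fx=scale,fy=scale,interpolation=cv2.INTER_CUBIC)
    cv2.imwrite("pics/"+name+".png",im)
def crop(p,name,c0,r0,c1,r1,s):
    im=cv2.cvtColor(p["pixels"],cv2.COLOR_RGB2BGR)[r0:r1,c0:c1]
    cv2.imwrite("pics/"+name+".png",cv2.resize(im,None,fx=s,fy=s,interpolation=cv2.INTER_CUBIC))
def cloud(p,pose=None):
    d=p["depth"];h,w=d.shape
    f=h/2/np.tan(np.radians(p["vertical_fov"])/2)
    u,v=np.meshgrid(np.arange(w),np.arange(h))
    X=np.stack([(u-p["cx"])*d/f,(v-p["cy"])*d/f,d],-1)
    if "R" in p: W=(X-np.array(p["t"]))@np.array(p["R"])
    else:
        T=np.array(p["T_tool_cam"]); pos,q=pose
        W=(X@T[:3,:3].T+T[:3,3])@q2R(q).T+np.array(pos)
    W[d<=0]=np.nan
    return W
def q2R(q):
    from scipy.spatial.transform import Rotation as Ro
    return Ro.from_quat([q[1],q[2],q[3],q[0]]).as_matrix()
def R2q(R):
    from scipy.spatial.transform import Rotation as Ro
    q=Ro.from_matrix(R).as_quat(); return [q[3],q[0],q[1],q[2]]
def down(yaw):
    "tool z down; tool y axis (jaw direction) at angle yaw in world"
    y=np.array([np.cos(yaw),np.sin(yaw),0]); z=np.array([0,0,-1.]); x=np.cross(y,z)
    return R2q(np.stack([x,y,z],1))
E
python3 - <<'E'
from h import *
import pickle
print(robot.current_t(),robot.tcp_to_grasp,robot.current_opening(), robot.current_tcp_rot())
for n in ("scene","top"):
    p=robot.capture(n); save(p,n+"0")
    pickle.dump(p,open(n+"0.pkl","wb"))
    for l in ("case","port","cover_pin","cover_fin","cover","lid","crank_hub","crank_handle","crank_foot","well_near","well_far","rotor_key_mid","tube_rack_mid","bottle_mid"):
        try: print(n,l,[(np.round(x["point"]).tolist(),round(x["p"],2)) for x in robot.search_frame(l,p)][:4])
        except Exception as e: print(n,l,e)
print(robot.current_t())
E
```

```text
total 12
drwxr-xr-x  3 agent agent 4096 Dec  7 14:49 .
drwxr-xr-x 23 root  root  4096 Dec  7 14:49 ..
drwxr-xr-x  2 agent agent 4096 Dec  7 14:49 pics
0.0 0.1547 0.08567098046105007 [-7.49294437e-04  9.91760553e-01  1.28103148e-01 -1.65063132e-04]
scene case [([238.0, 236.0], 0.65)]
scene port [([239.0, 235.0], 0.66)]
scene cover_pin [([238.0, 235.0], 0.61)]
scene cover_fin [([246.0, 189.0], 0.54)]
scene cover [([242.0, 189.0], 0.71)]
scene lid [([231.0, 229.0], 0.79)]
scene crank_hub [([429.0, 251.0], 0.96), ([364.0, 212.0], 0.91)]
scene crank_handle [([365.0, 210.0], 0.8), ([426.0, 256.0], 0.66), ([233.0, 229.0], 0.45)]
scene crank_foot [([368.0, 209.0], 0.82), ([425.0, 254.0], 0.71)]
scene well_near [([373.0, 245.0], 0.94), ([435.0, 211.0], 0.62)]
scene well_far [([368.0, 246.0], 0.69), ([432.0, 212.0], 0.58)]
scene rotor_key_mid [([375.0, 235.0], 0.53)]
scene tube_rack_mid [([159.0, 191.0], 0.97)]
scene bottle_mid []
top case [([305.0, 180.0], 0.67)]
top port [([308.0, 180.0], 0.61)]
top cover_pin [([303.0, 180.0], 0.89)]
top cover_fin [([316.0, 215.0], 0.59)]
top cover [([313.0, 219.0], 0.73)]
top lid [([304.0, 164.0], 0.94), ([201.0, 245.0], 0.64)]
top crank_hub [([139.0, 230.0], 0.71), ([202.0, 246.0], 0.61), ([185.0, 214.0], 0.37)]
top crank_handle [([202.0, 246.0], 0.78), ([137.0, 225.0], 0.72)]
top crank_foot [([138.0, 228.0], 0.79), ([202.0, 240.0], 0.65)]
top well_near [([191.0, 234.0], 0.65), ([138.0, 292.0], 0.64)]
top well_far [([193.0, 236.0], 0.98), ([141.0, 297.0], 0.96)]
top rotor_key_mid [([185.0, 216.0], 0.56), ([305.0, 181.0], 0.35)]
top tube_rack_mid [([412.0, 214.0], 0.66)]
top bottle_mid [([190.0, 144.0], 0.63), ([307.0, 165.0], 0.19)]
1.5
```

View pics/scene0.png

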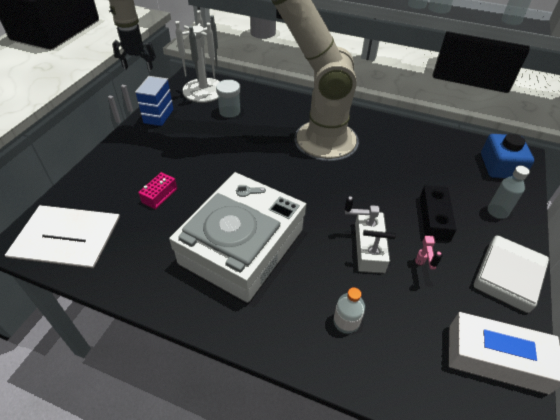

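View pics/top0.png

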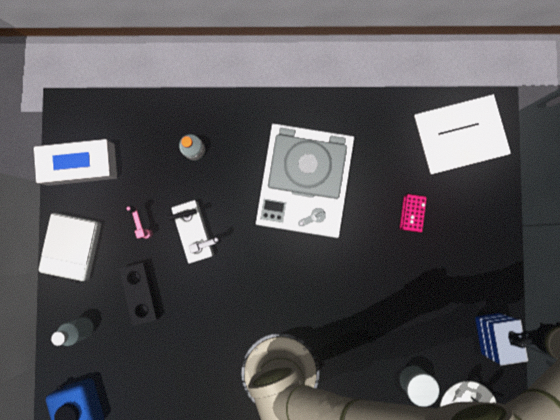

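```bash
python3 - <<'E'
from h import *
import pickle
p=pickle.load(open("top0.pkl","rb")); crop(p,"c1",100,180,260,320,5)
crop(p,"c2",230,90,380,260,4)
q=pickle.load(open("scene0.pkl","rb")); crop(q,"c3",330,150,490,290,5)
print(p["R"],p["t"],p["vertical_fov"])
W=cloud(p)
for r,c in [(180,305),(200,305),(215,316),(219,313),(230,139),(246,202),(236,193),(295,140),(216,185),(214,412),(144,190),(300,300)]: print((c,r),np.round(W[r,c],3))
E
```

```text
[[-0.00284136 -0.99997881 -0.00585663]
 [-0.99824402  0.00318286 -0.05915018]
 [ 0.05916757  0.00567828 -0.99823191]] [0.00587164 0.5388925  1.64656117] 46.00147344892902
(305, 180) [ 0.622 -0.078  0.171]
(305, 200) [ 0.563 -0.079  0.14 ]
(316, 215) [ 0.515 -0.112  0.16 ]
(313, 219) [ 0.504 -0.103  0.143]
(139, 230) [0.472 0.447 0.107]
(202, 246) [0.421 0.247 0.103]
(193, 236) [0.453 0.283 0.06 ]
(140, 295) [0.262 0.453 0.063]
(185, 216) [0.514 0.294 0.14 ]
(412, 214) [ 0.523 -0.435  0.049]
(190, 144) [0.739 0.279 0.146]
(300, 300) [ 0.238 -0.067  0.005]
```

View pics/c1.png

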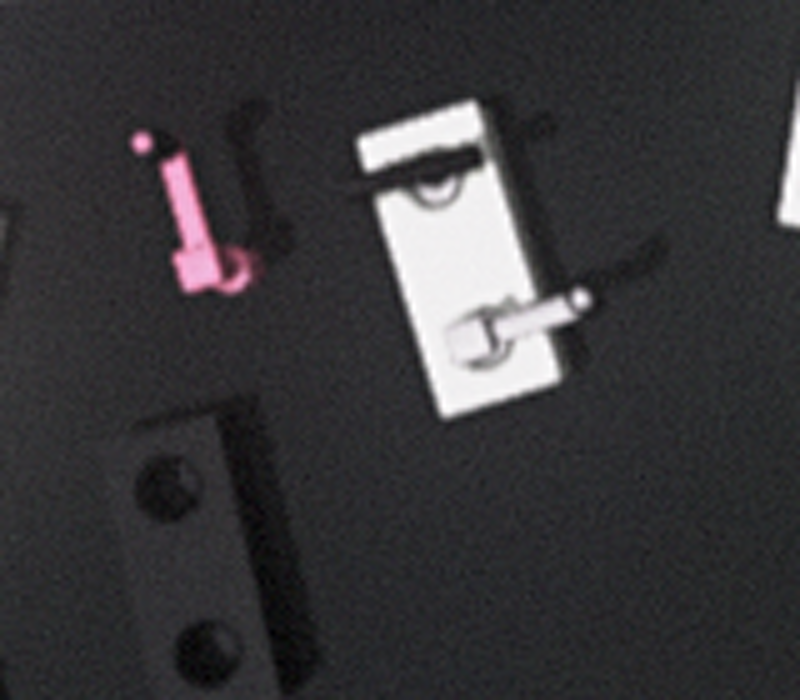

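View pics/c2.png

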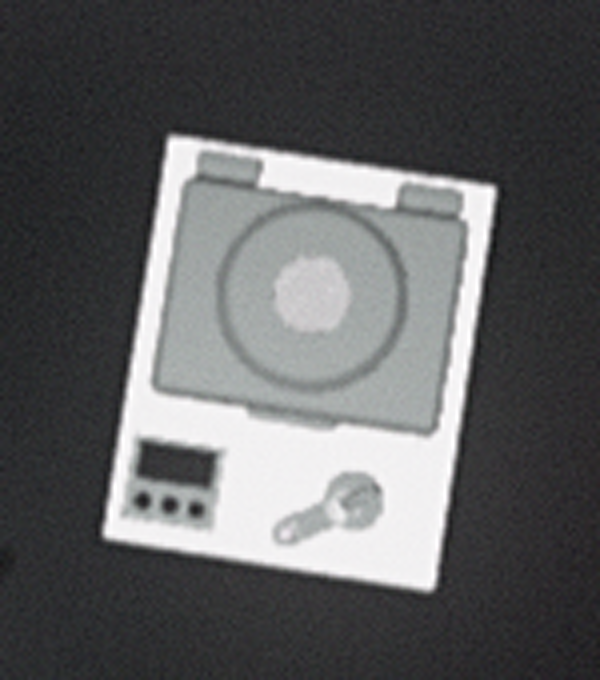

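View pics/c3.png

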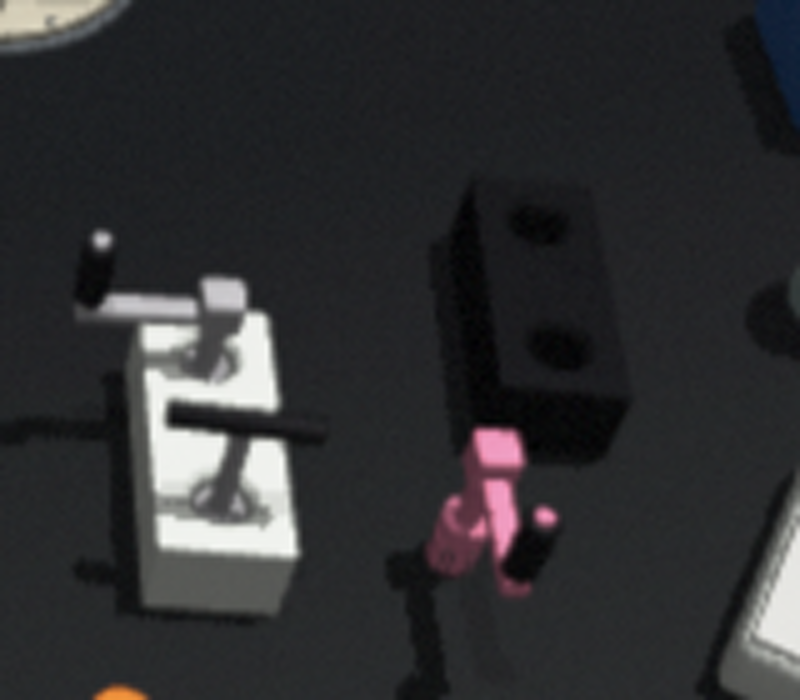

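```bash
python3 - <<'E'
from h import *
import pickle
p=pickle.load(open("top0.pkl","rb")); W=cloud(p)
def rect(m,name):
    pts=W[m][:,:2]; r=cv2.minAreaRect((pts*1000).astype(np.float32)); print(name,m.sum(),r, np.round(np.median(W[m],0),4))
px=p["pixels"].astype(int)
u,v=np.meshgrid(np.arange(560),np.arange(420))
z=W[...,2]
rect((z>.12)&(z<.2)&(u>240)&(u<370)&(v>110)&(v<250),"case")
rect((z>.155)&(z<.185)&(u>240)&(u<370)&(v>110)&(v<205),"lid")
rect((z>.05)&(z<.065)&(u>165)&(u<222)&(v>190)&(v<270)&(px.min(-1)>150),"block")
m=(z>.09)&(u>165)&(u<235)&(v>190)&(v<275)
for a,b in zip(np.argwhere(m),W[m]): print(a[::-1],np.round(b,3),p["pixels"][a[0],a[1]])
print(robot.inverse_kinematics([0.5,-0.1,0.45],down(0)),robot.inverse_kinematics([0.5,-0.1,0.45],down(np.pi/2)))
E
```

```text
case 8411 ((626.2330322265625, -79.25437927246094), (260.7333984375, 321.19256591796875), 80.63019561767578) [ 0.6216 -0.0784  0.1465]
lid 3112 ((674.5852661132812, -86.26028442382812), (223.42990112304688, 194.4741973876953), 79.74189758300781) [ 0.6662 -0.0849  0.1616]
block 1010 ((467.44775390625, 289.3605651855469), (190.7209014892578, 81.35858917236328), 17.327669143676758) [0.4659 0.2893 0.059 ]
[193 209] [0.536 0.27  0.139] [69 66 66]
[194 209] [0.537 0.268 0.131] [57 56 55]
[195 209] [0.537 0.265 0.13 ] [80 76 79]
[189 210] [0.534 0.284 0.129] [64 60 62]
[190 210] [0.533 0.28  0.135] [58 55 53]
[191 210] [0.533 0.276 0.137] [49 48 46]
[192 210] [0.533 0.273 0.136] [43 38 42]
[193 210] [0.533 0.27  0.139] [29 34 31]
[194 210] [0.533 0.267 0.138] [30 29 31]
[195 210] [0.533 0.264 0.135] [39 37 38]
[185 211] [0.53  0.296 0.132] [43 40 42]
[186 211] [0.53  0.292 0.136] [41 42 43]
[187 211] [0.53  0.289 0.136] [41 38 38]
[188 211] [0.53  0.287 0.132] [39 38 40]
[189 211] [0.53  0.283 0.136] [32 31 34]
[190 211] [0.53  0.28  0.133] [33 31 34]
[191 211] [0.53  0.276 0.139] [39 37 39
[... 14489 characters left out ...]
190 251] [0.405 0.281 0.121] [221 216 220]
[191 251] [0.405 0.279 0.119] [233 230 232]
[192 251] [0.405 0.275 0.12 ] [232 229 232]
[193 251] [0.405 0.272 0.119] [226 222 226]
[194 251] [0.405 0.269 0.121] [217 211 216]
[195 251] [0.405 0.268 0.11 ] [193 188 194]
[196 251] [0.405 0.263 0.12 ] [174 169 174]
[197 251] [0.405 0.261 0.115] [168 161 167]
[191 252] [0.402 0.278 0.122] [224 219 227]
[192 252] [0.402 0.276 0.118] [209 206 210]
[193 252] [0.402 0.273 0.117] [182 178 180]
[194 252] [0.402 0.27  0.117] [142 137 141]
[ 0.47283133  0.32268118 -0.50045233  2.01040829  0.20284288  0.85609642
 -0.13962348] [ 0.75064751  0.40499454 -0.89549363  1.99567752  0.39586706  0.92319195
  1.22046331]
```

```bash
cat >> h.py <<'E'
def look(name):
    pose=(robot.current_position(),robot.current_tcp_rot()); p=robot.capture("wrist"); save(p,name)
    import pickle; pickle.dump((p,pose),open(name+".pkl","wb")); return p,pose
D=np.radians
E
python3 - <<'E'
from h import *
j=list(robot.current_joint_positions()); t0=robot.current_t()
robot.gripper_to(0.0) 
t1=robot.current_t()
j[0]=D(13.3); j[6]=D(-58); robot.set_joints(j); t2=robot.current_t()
print(t0,t1,t2,robot.current_position())
robot.goto([0.47,-0.10,0.43],down(D(-80)))
print(robot.current_t(),robot.current_joint_positions(),robot.current_opening())
p,pose=look("w1")
print(p["T_tool_cam"])
E
```

```text
1.5 2.2667 4.7417 [ 0.69021296 -0.22186335  0.40471149]
5.7333 [ 0.07649052  0.27474011  0.01987343  2.1141297  -0.00768905  0.75089468
 -1.2952035 ] -8.987145702486058e-05
[[-4.94997927e-04 -9.46399386e-01 -3.22998387e-01  8.31910376e-02]
 [ 9.99999771e-01 -6.17649546e-04  2.77231529e-04  3.12900476e-04]
 [-4.61871555e-04 -3.22998176e-01  9.46399474e-01  3.11311828e-02]
 [ 0.00000000e+00  0.00000000e+00  0.00000000e+00  1.00000000e+00]]
```

View pics/w1.png

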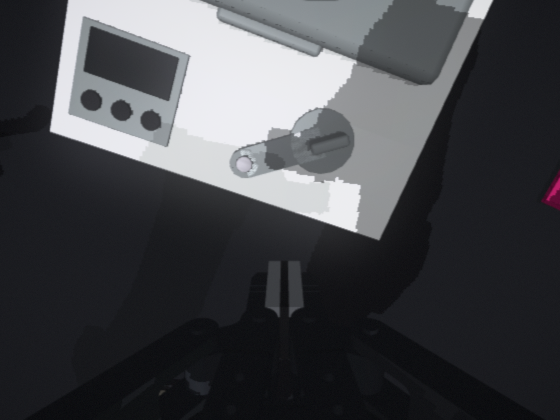

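```bash
python3 - <<'E'
from h import *
import pickle
p,pose=pickle.load(open("w1.pkl","rb")); W=cloud(p,pose)
for c,r in [(243,162),(328,143),(312,148),(345,138),(53,131),(378,238),(300,200),(230,60),(280,240)]: print((c,r),np.round(np.nanmedian(W[r-1:r+2,c-1:c+2].reshape(-1,3),0),4))
z=W[...,2]
u,v=np.meshgrid(np.arange(560),np.arange(420))
m=(z>.125)&(z<.146)&(v<250)&(p["pixels"].min(-1)>50)
m=cv2.morphologyEx(m.astype(np.uint8),cv2.MORPH_OPEN,np.ones((5,5)))>0
P=W[m]
print(np.median(P,0))
# edges: front row: for each column max v
fr=[];ri=[]
for c in range(60,370,3):
    vs=np.where(m[:,c])[0]; fr.append(W[vs.max(),c,:2])
for r in range(100,230,2):
    us=np.where(m[r])[0]; ri.append(W[r,us.max(),:2])
for n,q in (("front",fr),("right",ri)):
    l=cv2.fitLine(np.array(q,np.float32),cv2.DIST_HUBER,0,.01,.01).ravel(); print(n,l,np.degrees(np.arctan2(l[1],l[0])))
    if n=="front": L1=l
    else: L2=l
A=np.array([[L1[0],-L2[0]],[L1[1],-L2[1]]]); s=np.linalg.solve(A,L2[2:]-L1[2:]); cor=L1[2:]+s[0]*L1[:2]; print("corner",cor)
m=(z>.15)&(z<.17)&(v>100)&(v<200)&(u>290)&(u<380)
r=cv2.minAreaRect((W[m][:,:2]*1000).astype(np.float32)); print("fin",r,m.sum())
# pin
m=(z>.14)&(z<.16)&(abs(u-243)<16)&(abs(v-162)<16); print("pin",np.mean(W[m],0),m.sum())
E
```

```text
(243, 162) [ 0.4954 -0.067   0.1434]
(328, 143) [ 0.5215 -0.1218  0.1607]
(312, 148) [ 0.5164 -0.1121  0.1601]
(345, 138) [ 0.5267 -0.1321  0.1608]
(53, 131) [0.4923 0.0723 0.1344]
(378, 238) [ 0.4508 -0.1812  0.1342]
(300, 200) [ 0.4718 -0.1136  0.1349]
(230, 60) [ 0.5617 -0.0479  0.1352]
(280, 240) [ 3.758e-01 -1.133e-01  1.000e-04]
[ 0.53231591 -0.06518119  0.13493192]
front [ 0.16103153  0.98694927  0.47512105 -0.02922557] 80.73322
right [ 0.9866101  -0.16309649  0.50963676 -0.19120021] -9.386673
corner [ 0.45029372 -0.18139023]
fin ((520.5767211914062, -123.24063873291016), (8.349342346191406, 26.135738372802734), 25.334970474243164) 534
pin [ 0.49529927 -0.06847894  0.14151992] 687
```

```bash
python3 - <<'E'
from h import *
pin=np.array([.495,-.068]); a0=D(-64.7); r=.058
def pose(da):
    a=a0+da; return pin+r*np.array([np.cos(a),np.sin(a)]), down(a)
Z=.135+.173+.010
xy,q=pose(-.45); robot.goto([*xy,.37],q); robot.line_to([*xy,Z],rate=.12)
print(robot.current_t(),robot.current_position(),robot.current_wrist_force())
for da in np.linspace(-.45,1.05,7)[1:]:
    xy,q=pose(da); robot.line_to([*xy,Z],rate=.06,rotation=q)
    print(round(robot.current_t(),2),np.round(robot.current_wrist_force(),1))
print(robot.current_position()[:2]-xy)
a=a0+.9; xy=pin+r*np.array([np.cos(a),np.sin(a)])
robot.line_to([*xy,Z],rate=.1); robot.line_to([*xy,.40],rate=.25)
robot.goto([.44,-.125,.40],down(a0+.5))
print(robot.current_t(),robot.current_joint_positions())
p,ps=look("w2")
E
```

```text
6.75 [ 0.49472852 -0.12590278  0.31882958] [0.19388329 0.59743214 0.18824461]
7.15 [ 0.4 -0.5 -0.9]
7.55 [-0.4  0.2  0.6]
7.95 [-0.4 -0.6 -1.5]
8.35 [ 0.  -0.3  0.9]
8.75 [ 0.7 -0.4  0.2]
9.15 [-0.5 -0.1 -0.1]
[-0.00023246 -0.00048968]
10.425 [ 0.39723602  0.30342756 -0.3092743   2.18390858  0.14627792  0.67404764
 -0.6427344 ]
```

View pics/w2.png

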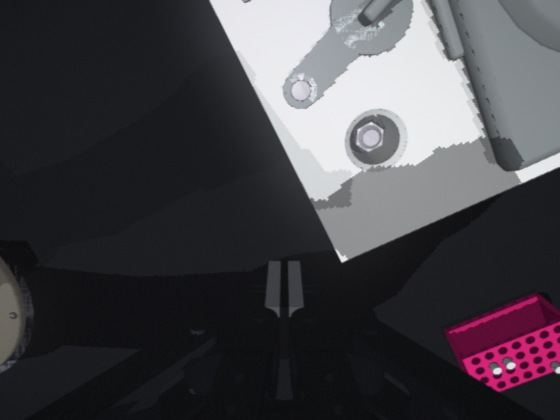

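```bash
python3 - <<'E'
from h import *
import pickle
p,pose=pickle.load(open("w2.pkl","rb")); crop(p,"w2c",330,95,425,180,8); W=cloud(p,pose)
z=W[...,2]
u,v=np.meshgrid(np.arange(560),np.arange(420))
box=(abs(u-376)<45)&(abs(v-140)<40)
m=box&(z<.1335)&(z>.05)
# points at deck plane around boundary: deck mask hole
dk=((z>.133)&box).astype(np.uint8)
hole=(1-dk)*box.astype(np.uint8)
cn,_=cv2.findContours(hole.astype(np.uint8),cv2.RETR_EXTERNAL,cv2.CHAIN_APPROX_NONE)
for c in cn:
    if cv2.contourArea(c)>300:
        q=W[c[:,0,1],c[:,0,0]]; 
        # reproject boundary pixels to plane .135 along rays
        T=np.array(p["T_tool_cam"]); C=q2R(pose[1])@T[:3,3]+np.array(pose[0])
        d=q-C; k=(.1345-C[2])/d[:,2]; P=(C+d*k[:,None])[:,:2]
        P=P[~np.isnan(P[:,0])]
        (x,y),r=cv2.minEnclosingCircle((P*1000).astype(np.float32)); print("port",x,y,r,P.mean(0))
        A=np.c_[2*P,np.ones(len(P))]; s=np.linalg.lstsq(A,(P**2).sum(1),rcond=None)[0]; print(s[:2],np.sqrt(s[2]+s[0]**2+s[1]**2))
for c,r in [(371,137),(371,134),(376,140)]: print(np.round(W[r,c],4))
E
```

```text
port 515.1622924804688 -121.69332122802734 19.871217727661133 [ 0.51569407 -0.12202855]
[ 0.5151204  -0.12128398] 0.01845006381152088
[ 0.5155 -0.1215  0.121 ]
[ 0.5167 -0.12    0.1202]
[ 0.5172 -0.1252  0.1212]
```

View pics/w2c.png

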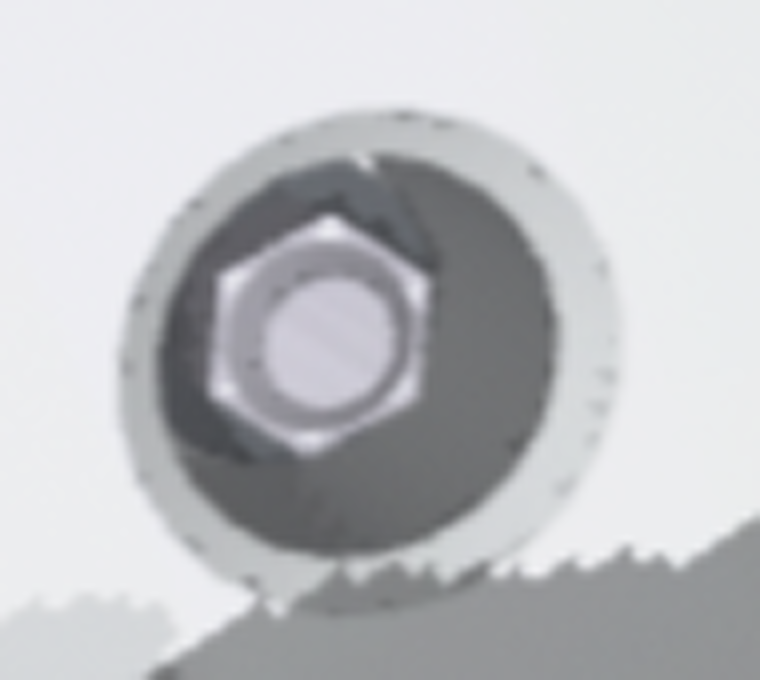

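```bash
python3 - <<'E'
from h import *
import pickle
p,pose=pickle.load(open("w2.pkl","rb"))
T=np.array(p["T_tool_cam"]); R=q2R(pose[1]); C=R@T[:3,3]+np.array(pose[0])
f=210/np.tan(np.radians(p["vertical_fov"])/2)
V=[]
for c,r in [(330,215),(432,275),(417,400),(310,452),(210,395),(215,280)]:
    u=c/8+330-.5;v=r/8+95-.5
    d=R@T[:3,:3]@np.array([(u-p["cx"])/f,(v-p["cy"])/f,1]); k=(.117-C[2])/d[2]; V.append((C+d*k)[:2])
V=np.array(V); c=V.mean(0); print(c,np.linalg.norm(V-c,axis=1)*1000)
va=np.degrees(np.arctan2(*(V-c).T[::-1])); print(va)
ph=np.angle(np.mean(np.exp(6j*np.radians(va))),deg=True)/6; print("vertex angle mod60",ph,"flat normal",ph+30)
print(robot.current_t())
E
```

```text
[ 0.51518426 -0.12163015] [10.30925926 10.6834152  10.4681197   9.98380653 10.3717275  10.47865882]
[  53.06770433   -6.51441512  -67.38389745 -126.17465101  172.77515825
  116.35757128]
vertex angle mod60 -6.317225468091485 flat normal 23.682774531908514
10.475
```

```bash
python3 - <<'E'
from h import *
import pickle
robot.set_joints([-.60,.274,0,2.05,0,.80,-.29])
print(robot.current_t(),robot.current_position())
robot.goto([.43,.223,.43],down(D(17.5)))
robot.gripper_to(.06)
print(robot.current_t(),robot.current_joint_positions())
p,pose=look("w3"); W=cloud(p,pose); z=W[...,2]
for x in robot.search_frame("crank_hub",p): print(x["p"],x["point"])
E
```

```text
11.8417 [0.44536647 0.23500065 0.45033262]
12.6917 [-5.95578428e-01  2.78939242e-01 -2.71044618e-04  2.10799604e+00
  1.03949853e-04  7.54533745e-01 -2.90320862e-01]
0.85 [288.4, 170.1]
```

View pics/w3.png

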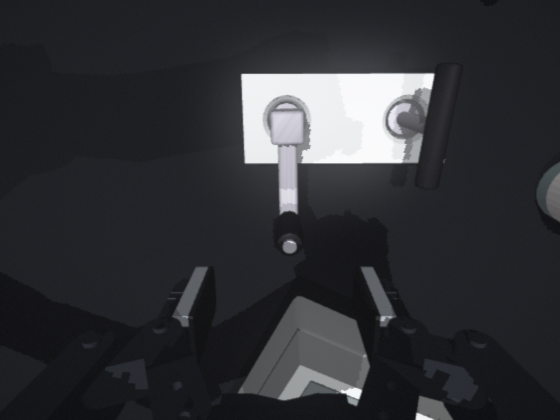

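```bash
python3 - <<'E'
from h import *
import pickle
p,pose=pickle.load(open("w3.pkl","rb")); W=cloud(p,pose); z=W[...,2]
u,v=np.meshgrid(np.arange(560),np.arange(420))
g=p["pixels"].min(-1)
m=(z>.113)&(z<.13)&(abs(u-288)<24)&(abs(v-125)<26)
r=cv2.minAreaRect((W[m][:,:2]*1000).astype(np.float32)); print("hub",r,np.median(W[m],0),m.sum(), "mean",W[m].mean(0))
m=(z>.09)&(z<.112)&(v>148)&(v<212)&(abs(u-288)<20); 
l=cv2.fitLine(W[m][:,:2].astype(np.float32),cv2.DIST_HUBER,0,.01,.01).ravel(); print("arm",l,np.degrees(np.arctan2(l[1],l[0])),W[m].mean(0))
m=(z>.145)&(z<.17)&(v>220)&(v<262)&(abs(u-288)<14); print("handle top",W[m].mean(0),m.sum())
m=(z>.055)&(z<.065)&(g>100)&(v<170)&(u<450)&(u>240)
r=cv2.minAreaRect((W[m][:,:2]*1000).astype(np.float32)); print("block",r)
# left/top/bottom edges
E
```

```text
hub ((416.8343811035156, 271.67437744140625), (25.714282989501953, 25.96763801574707), 16.717172622680664) [0.41655452 0.27206044 0.11941675] 1160 mean [0.41657559 0.27200053 0.1192394 ]
arm [ 0.31534305 -0.94897777  0.4309173   0.22911437] -71.61848 [0.4309173  0.22911437 0.1052595 ]
handle top [0.44132282 0.19831007 0.15613082] 649
block ((459.4294738769531, 285.43682861328125), (170.09951782226562, 80.03746032714844), 17.58855628967285)
```

```bash
python3 - <<'E'
from h import *
h=np.array([.4167,.2720]); q=down(D(18))
robot.goto([*h,.36],q); robot.line_to([*h,.2607],rate=.12)
print(robot.current_t(),robot.current_position(),robot.current_wrist_force())
robot.gripper_to(.0,grip_force=70)
print(robot.current_t(),robot.current_opening(),robot.current_wrist_force())
robot.line_to([*h,.45],rate=.18)
print(robot.current_t(),robot.current_opening(),robot.current_wrist_force(),robot.current_joint_positions())
robot.set_joints([.09,.33,0,1.97,0,.84,D(119)])
print(robot.current_t(),robot.current_position(),robot.current_opening())
p=robot.capture("scene"); crop(p,"s4",170,120,450,300,2.8)
p,ps=look("w4")
E
```

```text
14.2083 [0.41698754 0.27193271 0.26137994] [-0.35970449 -0.33021941  0.20862343]
14.6083 0.024947536437262458 [-0.17147121  0.23631795  6.30059417]
15.8083 0.02525599986590953 [-0.66166744  0.11574862 -3.29680361] [-0.67978899  0.27180514 -0.01603987  2.05784756  0.00584214  0.81369822
 -0.38499246]
17.9167 [ 0.53245905 -0.10438146  0.44751098] 0.025144532445482596
```

View pics/s4.png

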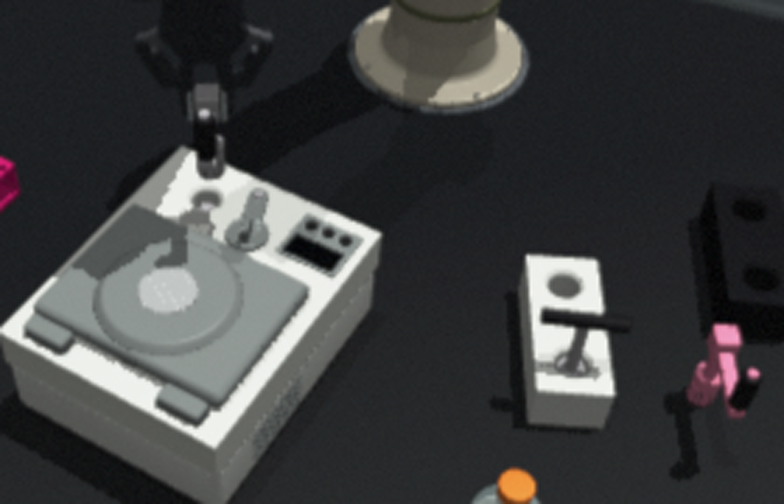

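View pics/w4.png

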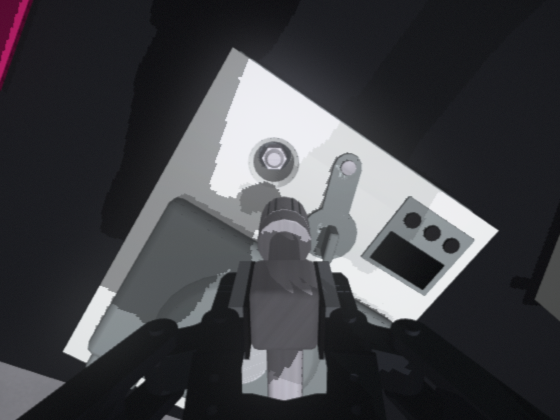

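```bash
python3 - <<'E'
from h import *
import pickle
p,pose=pickle.load(open("w4.pkl","rb")); crop(p,"w4c",240,130,330,300,4)
T=np.array(p["T_tool_cam"]); R=q2R(pose[1]); C=R@T[:3,3]+np.array(pose[0])
f=210/np.tan(np.radians(p["vertical_fov"])/2)
def proj(u,v,z):
    d=R@T[:3,:3]@np.array([(u-p["cx"])/f,(v-p["cy"])/f,1]); return (C+d*(z-C[2])/d[2])
def topx(X):
    c=T[:3,:3].T@(R.T@(np.array(X)-pose[0])-T[:3,3]); return c[:2]/c[2]*f+[p["cx"],p["cy"]]
g=proj(286,305,pose[0][2]-.1547)
print("hex nose c",proj(273.5,157.5,.121),"port",proj(273.5,160,.135))
axis=np.array(pose[0])
for dz in (.1547+.054,.1547+.094): print("expected foot sleeve ring px at",dz,topx(axis+R[:,2]*dz))
print("expected port px",topx([.5152,-.1216,.135]))
E
```

```text
hex nose c [ 0.51404907 -0.12254258  0.121     ] port [ 0.51315839 -0.12249792  0.135     ]
expected foot sleeve ring px at 0.2087 [284.66129001 245.46976588]
expected foot sleeve ring px at 0.2487 [284.5580483  219.00488057]
expected port px [273.52089705 162.77995059]
```

View pics/w4c.png

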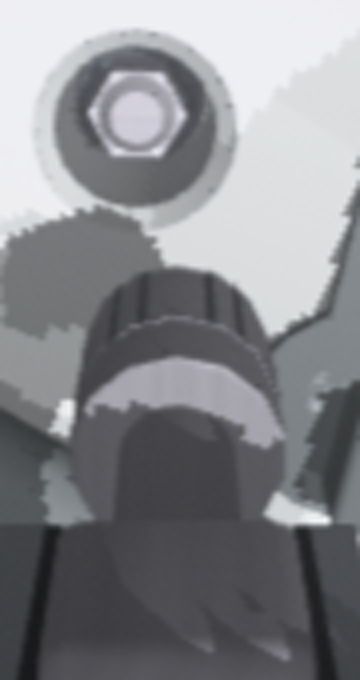

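```bash
python3 - <<'E'
from h import *
P=[.5146,-.1220]; q=down(D(113.7))
robot.goto([*P,.409],q)
print(robot.current_t(),robot.current_joint_positions())
for z in (.378,.368,.362,.356,.350):
    robot.line_to([*P,z],rate=.06); f=robot.current_wrist_force()
    print(z,round(robot.current_t(),2),np.round(robot.current_position(),4),np.round(f,1),np.round(robot.current_torque(),2),round(robot.current_opening(),4))
    if abs(f[2])>25 or np.hypot(f[0],f[1])>25: break
E
```

```text
18.3167 [ 1.24170751e-01  3.60961025e-01  2.50191566e-03  2.04417457e+00
 -1.10932793e-03  7.39684496e-01  2.11071070e+00]
0.378 18.98 [ 0.5147 -0.122   0.3779] [ 0.4 -0.6 -3.1] [-0.05 -0.04 -0.01] 0.0252
0.368 19.3 [ 0.5145 -0.122   0.3676] [ 0.5  0.2 -2.3] [-0.    0.06 -0.  ] 0.0247
0.362 19.55 [ 0.5147 -0.1219  0.3617] [ 0.6  0.6 -3.7] [ 0.09 -0.07 -0.01] 0.025
0.356 19.8 [ 0.5147 -0.1219  0.3557] [ 0.8  0.8 -3.3] [ 0.1  -0.23  0.01] 0.0248
0.35 20.05 [ 0.5147 -0.1219  0.3497] [ 1.9  1.  -2.7] [ 0.18 -0.3  -0.03] 0.025
```

```bash
python3 - <<'E'
from h import *
P=[.5146,-.1220]
for z in (.3475,.3455):
    robot.line_to([*P,z],rate=.04); f=robot.current_wrist_force()
    print(z,round(robot.current_t(),2),np.round(robot.current_position(),4),np.round(f,1),np.round(robot.current_torque(),2),round(robot.current_opening(),4))
    if abs(f[2])>15: break
p,ps=look("w5")
E
```

```text
0.3475 20.3 [ 0.5147 -0.122   0.3484] [-2.3  0.7  8.4] [0.37 0.42 0.01] 0.0249
0.3455 20.55 [ 0.5149 -0.1222  0.3481] [-5.3  1.2 28.7] [0.48 1.47 0.07] 0.0251
```

View pics/w5.png

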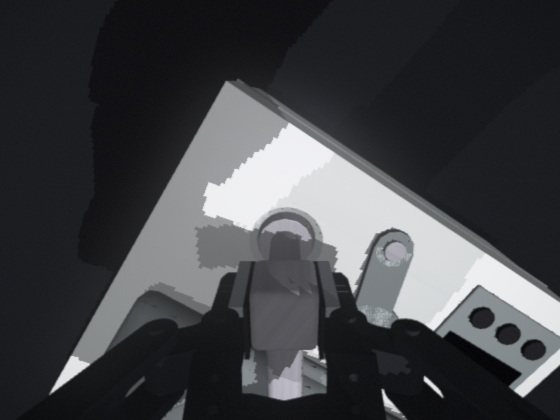

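```bash
python3 - <<'E'
from h import *
P=[.5146,-.1220]
robot.line_to([*P,.3483],rate=.04); robot.wait(.25)
j=np.array(robot.current_joint_positions()); j0=j[6]
print(robot.current_t(),robot.current_position(),robot.current_wrist_force())
p=robot.capture("top"); ref=p["depth"][140:195,275:345].copy()
n=0
for a in (50,95,*range(110,205,10)):
    j[6]=j0-D(a); robot.set_joints(j); 
    if a>=95:
        p=robot.capture("top"); d=p["depth"][140:195,275:345]-ref
        ch=np.median(d[20:])
    else: ch=0
    print(a,round(robot.current_t(),2),np.round(robot.current_position(),4),np.round(robot.current_wrist_force(),1),np.round(robot.current_torque(),2),round(float(ch),4))
    if abs(ch)>.008: break
save(p,"t6")
E
```

```text
21.1 [ 0.51482313 -0.12204802  0.34838586] [1.20507908 0.85555492 4.21788299]
50 21.99 [ 0.515  -0.1219  0.3484] [1.5 2.5 3.7] [ 0.51 -0.4   0.01] 0.0
95 22.82 [ 0.5149 -0.1219  0.3484] [1.8 2.3 3.4] [ 0.69 -0.39 -0.03] 0.0001
110 23.23 [ 0.5148 -0.1219  0.3484] [1.6 3.5 4.6] [ 0.87 -0.29 -0.05] 0.0
120 23.57 [ 0.5148 -0.1219  0.3484] [1.3 3.5 5.2] [ 0.98 -0.21 -0.02] 0.0
130 23.91 [ 0.5148 -0.1219  0.3484] [1.1 3.7 4.8] [ 1.18 -0.1  -0.13] -0.0263
```

View pics/t6.png

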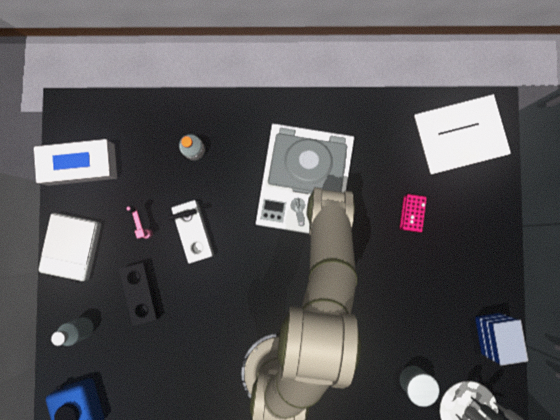

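```bash
python3 - <<'E'
from h import *
robot.wait(2.0)
print(robot.current_t(),robot.current_wrist_force(),robot.current_torque())
p=robot.capture("scene"); crop(p,"s7",150,60,430,310,2.4)
E
```

```text
25.9083 [1.68009787 3.87988386 4.33968242] [ 1.12749112 -0.07310119 -0.04949551]
```

View pics/s7.png

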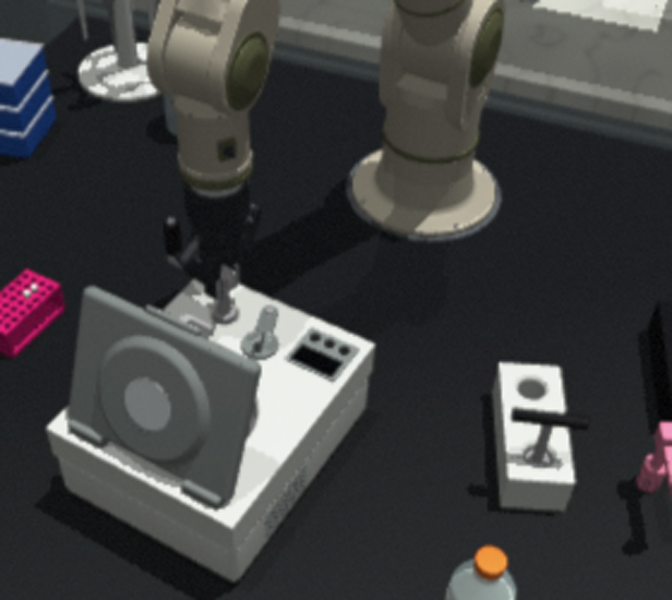

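```bash
python3 - <<'E'
from h import *
x=robot.current_position()
robot.line_to([x[0],x[1],.46],rate=.09)
print(robot.current_t(),robot.current_wrist_force(),robot.current_opening())
robot.set_joints([-.68,.272,-.0,2.04,0,.82,-.385])
print(robot.current_t(),robot.current_position())
h=[.4165,.2720]
robot.goto([*h,.43],down(D(18)))
for z in (.34,.315,.29,.2635):
    robot.line_to([*h,z],rate=.1); f=robot.current_wrist_force(); print(z,round(robot.current_t(),2),np.round(robot.current_position(),4),np.round(f,1),np.round(robot.current_torque(),2))
    if z>.3 and z<.32: look("w8")
    if abs(f[2])>20 or np.hypot(f[0],f[1])>20: break
E
```

```text
27.35 [-0.85518428 -0.49845954 -2.34558401] 0.025191019573419366
28.85 [0.42624696 0.2702576  0.45489913]
0.34 30.15 [0.4167 0.2721 0.3405] [-0.2  0.4 -2.7] [0.06 0.02 0.02]
0.315 30.55 [0.4165 0.2721 0.3152] [ 0.1  0.3 -1.9] [0.05 0.01 0.08]
0.29 31.0 [0.4166 0.272  0.2902] [ 0.5  1.1 -3.2] [ 0.02  0.   -0.01]
0.2635 31.42 [0.4166 0.272  0.2637] [-0.3 -0.3 -2.2] [ 0.07 -0.01 -0.02]
```

View pics/w8.png

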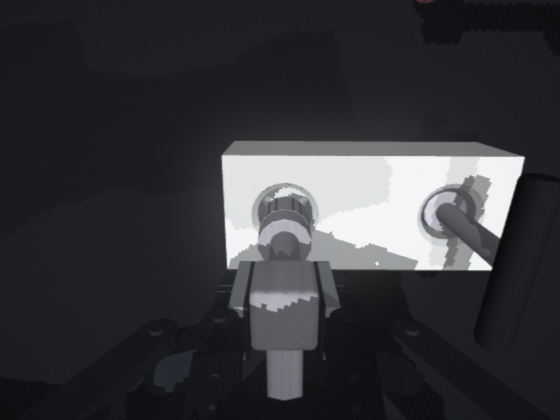

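```bash
python3 - <<'E'
from h import *
h=[.4165,.2720]
robot.line_to([*h,.2612],rate=.05); print(robot.current_position(),robot.current_wrist_force())
robot.line_to([*h,.2602],rate=.05); print(robot.current_position(),robot.current_wrist_force())
robot.gripper_to(.06); robot.wait(.3)
robot.line_to([*h,.40],rate=.15)
robot.goto([.43,.223,.43],down(D(17.5))); 
p,ps=look("w9"); W=cloud(p,ps); z=W[...,2]
u,v=np.meshgrid(np.arange(560),np.arange(420))
m=(z>.113)&(z<.13)&(abs(u-288)<24)&(abs(v-125)<26)
print(cv2.minAreaRect((W[m][:,:2]*1000).astype(np.float32)),np.median(W[m],0),np.ptp(W[m][:,2]))
p=robot.capture("scene"); save(p,"s9"); print(robot.current_t())
E
```

```text
[0.41657202 0.27205063 0.26157874] [-0.12973287 -0.31417983 -2.72173095]
[0.41656869 0.272158   0.26134335] [-1.30698445 -1.62409714 11.96483551]
((416.5964050292969, 271.9144592285156), (25.411680221557617, 26.125537872314453), 18.408082962036133) [0.41663786 0.27257177 0.11941762] 0.0080976420540812
34.1833
```

View pics/w9.png

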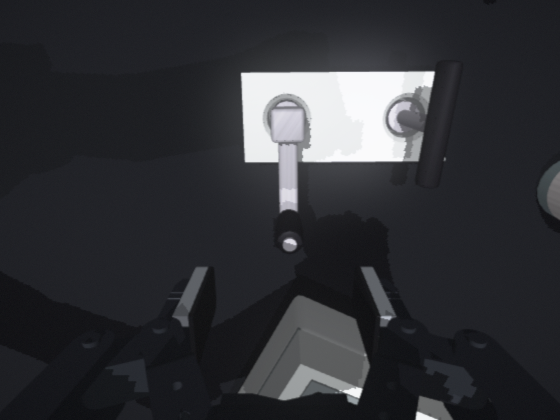

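View pics/s9.png

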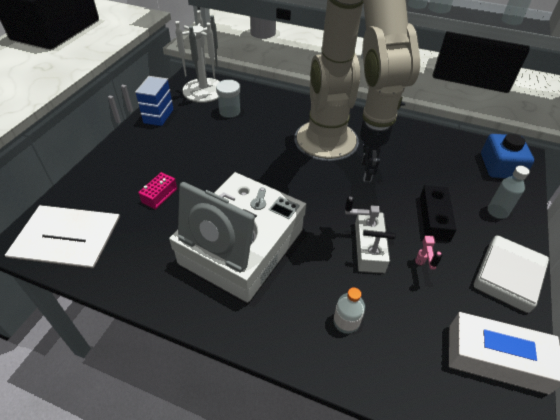

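The crank is back upright in its well: the hub is at (288,125), its top is 119 mm high as at the start. The lid is open, the gripper is clear, and the key, rack and bottle are where they started. Handing in.

```bash
python3 -c "
from station import robot
print(robot.current_t()); robot.finish_job()"
```

```text
34.1833
the job is handed in; nothing more can be done
```

The job is done and handed in at 34.2 s of the 72 s allowed; no verdict was reported.

- **Cover:** I pushed its fin round to about 1.3 rad, which left the port fully clear. The cover is still open.
- **Crank:** I took the silver crank from the white block, not the pink look-alike. I read the hexagon's angle from the wrist picture (flats at about 24° in the world frame), and the crank went fully home on the first try. It made contact at the expected height, 36 mm below the deck.
- **Unlocking:** The lid let go after about 120 to 130° of clockwise turning.
- **Last checks:** The scene picture shows the lid fully open and the crank upright in its original well. The hub is within 1 mm of where it started and its top is at the same height. The rotor key, tube rack and bottle look unmoved in the pictures, though I did not measure them. The wrist force at the checks never read above about 30 N.
- **Disagreements:** Two views of the port from opposite sides differed by about 1 mm, so I used their mean. No check failed.

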